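# Ready the burner gas line: tap half open, needle valve cracked a quarter turn

### The arm

A 6-joint arm with a two-finger parallel gripper is mounted at the origin on the work surface. World frame = base frame: x ahead of the robot, y to its left, z up, the work surface at z = 0. Lengths are in m, angles in rad, forces in N, time in s.
With the tool pointing down it reaches from about 0.275 to 1 m from the base axis. Payload 8.4 kg.
Tool frame: the origin (TCP) lies on the centre line of the jaws, within the pads' length; the fingertips stand 17 mm ahead of it and the grasp point (between the pads) lies 2 mm behind it (bot.tcp_to_tips is the z of the fingertips in the tool frame, in m); z points along the fingers, y is the line along which they close (so a half turn about z gives the same grasp; the last joint's range is limited). The gripper opens to 85 mm and grips with 20 to 120 N. Pads are 22 mm wide; open, the fingers measure 114 mm over their backs; the gripper's body (76 mm by 85 mm) begins 54 mm behind the grasp point. The pads swing forward as they close: fully open they stand 13 mm farther back than shut.
Start: joints at [-1.249, 0.353, 1.633, -0, 1.155, -0.002], TCP at [0.199, -0.593, 0.21] pointing down, gripper open.
Joint ranges: [-2.63, 2.63], [-0.92, 2.1], [0.06, 2.66], [-1.3, 4.44], [0, 2.69], [-3.02, 3.02]. Speed limits (rad/s): [2.22, 2.22, 2.79, 3.14, 3.14, 3.14].

### API

Orientations are given as a unit quaternion [x, y, z, w].
In Python, from workcell import bot, hand, kinematics, get_obs, vision, hand_in gives the robot as it stands. The module is installed in compiled form; this text tells all that it offers. Calls block until the motion is done:
- bot.reach(position, orientation): joint-space move of the TCP to a pose.
- bot.servo_line(position, ori=None, velocity=0.15): straight line of the TCP; ori=None keeps the orientation; velocity is the mean speed in m/s.
- bot.goto_joints(angles): joint-space move.
- hand.move_gripper(opening, strength=None): finger opening in m; strength is the grip in N (None keeps the last); returns when the fingers have stopped.
- bot.dwell(seconds).
- kinematics.solve_ik(position, orientation): joint angles nearest the present ones, or None.
- get_obs(): the state.
- vision.read_camera(name): name is "scene" or "top" or "wrist"; returns a dict with "frame" (400x640x3 uint8, red, green, blue), "intrinsics" (3x3 intrinsics, pixels), "dist" ([k1, k2, p1, p2, k3] as OpenCV has them; the pictures are not rectified), "view" (4x4, takes a point from world to camera coordinates). Camera axes: x right, y down, z forward; pixel columns grow to the right and rows downward; lengths in m; the calibration is good to about 2 mm. A picture is of the moment at which its call begins. There is no depth.
A pose or a line that the arm cannot do raises bot.IKError and nothing moves.
- hand_in(): hands the job in; it is judged then, once.
The state is a dict: "time_s": time; "joint_pos": joint angles; "joint_vel": joint speeds; "joint_efforts": joint torques, N m; "position": TCP position; "orientation": TCP orientation; "wrist_force": force on the tool from outside, world axes, zero at the start; "ft_torque": the same for the moment, N m; "gripper_width": finger opening in m; "grip_force": force on a finger pad.
Only numpy, scipy, OpenCV 4.12 (cv2) and the standard library are available. Lean on these libraries where they do the work, as an engineer would, in place of code of your own. Each camera call takes 0.05 s, during which the arm holds its last target. There are 200 camera calls.

### The job

The gas is still shut off at the wall, so get this burner's line ready for lighting: first set the yellow-handled tap half open, its handle 45 degrees between straight across the pipe and along it. Then turn the black thumbscrew of the needle valve clockwise until it stops on its seat, back it off a quarter turn, and finish still gripping the thumbscrew there, ready to trim the flame. Leave the tap as you set it, and do not shift the tip box, the dish or the bottle standing around the line.

Things in the scene. Friction and masses are not known exactly. Their poses are not given: they have to be found in the camera images.
- gas_line: fixed burner gas line: steel plate 70 x 320 x 6 mm carrying a copper pipe along own y, 36 mm above the bench; tap at own y +60 mm, needle valve at own y -60 mm, then a red hose to a 154 mm tall burner at own (135, -215) mm. Only thin stems (10 mm or less) stand above 62 mm under the two handles. Origin: centre of the plate's underside
- gas_tap (a joint): angle of the yellow tap handle, rad: 0 = shut, handle across the pipe, pointing to gas_line's own +x; pi/2 = fully open, along the pipe, pointing to gas_line's own +y (anticlockwise from above opens). Starts nearly shut (0 to 0.3). Stops at both ends; stiff, about 0.12 N m, stays where it is left
- tap_axis (a point): point on the tap's upright turning axis at half the height of its handle, 88 mm above the bench; its x axis points along the handle towards its free end, z up
- tap_grip (a point): point in the middle of the yellow tap handle where it is best gripped, 45 mm out from the turning axis, 88 mm above the bench. The handle is a bar reaching 66 mm out from the axis, 12 mm wide, 16 mm high (80 to 96 mm above the bench); x axis along the handle away from the turning axis, z up
- thumbscrew_grip (a point): point on the upright turning axis of the black wing-shaped thumbscrew on the needle valve, at half the height of its wings, 93 mm above the bench. The wings: a bar 42 mm long (own x), 12 mm wide (own y; gripped across), 18 mm high (84 to 102 mm above the bench), yellow dot on its centre, white mark on its +x wing, over a 19 mm hub. At thumbscrew = 0 its x axis is gas_line's x axis
- tip_box: loose navy pipette-tip box with a clear lid, 85 x 122 x 84 mm, 0.25 kg, standing on the far side of the line. Origin: centre of its underside
- petri_dish: loose round dish with clear lid, 90 mm across and 16 mm high, 40 g, on the robot's side of the line. Origin: centre of its underside
- culture_bottle: loose glass bottle with an orange cap, 52 mm across and 100 mm tall, 0.14 kg, on the robot's side of the line near the nozzle. Origin: centre of its underside
- thumbscrew (a joint): how far the needle valve is open, rad: 0 = on its seat, where it stops dead; grows as the thumbscrew is turned anticlockwise seen from above (a quarter turn = 1.571). Starts 1.9 to 2.9 open, opens to 3.4 at most. Stiff, about 0.08 N m, stays where it is left, neither rises nor sinks visibly

How it is judged:
By the outcome, as a careful person would: the job done as asked, in the order asked, and still so for the second after the job is handed in, while the arm keeps its last pose, push and grip.
It also fails if it takes over 51 s, if anything falls off the work surface, if the arm or the gripper's body presses on something with over 40 N, if the wrist force passes 120 N, or if a joint passes its speed limit or range.

## Working session

There is one attempt and no reset: what is moved stays moved. The work goes in short steps, each a Python script; the robot and the scene stay as the last script left them, time stands still between calls to the robot, and variables do not carry over. Pictures are saved under pics/ and viewed, at most 10 in all, crops included, and the job is handed in when it is done.

```bash
mkdir -p pics
python3 - <<'E'
from workcell import *
import cv2,numpy as np,pickle
d={}
for n in("scene","top"):
    c=vision.read_camera(n); d[n]=c
    cv2.imwrite(f"pics/{n}0.png",c["frame"][:,:,::-1])
    print(n,c["intrinsics"].tolist(),np.round(c["dist"],4),np.round(c["view"],3).tolist())
pickle.dump(d,open("cam0.pkl","wb"))
o=get_obs();print(o)
E
```

```text
scene [[449.03530618272595, 0.0, 320.12395139317744], [0.0, 449.03530618272595, 190.02607476255338], [0.0, 0.0, 1.0]] [0.0116 0.     0.     0.     0.    ] [[0.295, 0.956, 0.015, -0.19], [0.72, -0.212, -0.661, -0.358], [-0.629, 0.206, -0.75, 1.271], [0.0, 0.0, 0.0, 1.0]]
top [[366.3558848078996, 0.0, 316.4034668772594], [0.0, 366.3558848078996, 195.2829147133928], [0.0, 0.0, 1.0]] [-0.0049  0.      0.      0.      0.    ] [[0.047, -0.999, -0.006, -0.029], [-0.975, -0.044, -0.22, 0.599], [0.219, 0.017, -0.976, 0.77], [0.0, 0.0, 0.0, 1.0]]
{'time_s': 0.1, 'joint_pos': array([-1.24939514e+00,  3.53564379e-01,  1.63404394e+00,  3.80653643e-05,
        1.15518482e+00, -2.40283649e-03]), 'joint_vel': array([ 2.52632869e-04, -1.52463747e-03, -1.47962324e-03,  1.90874194e-04,
       -9.81699540e-04, -1.56215430e-05]), 'joint_efforts': array([ 1.67610964e-03, -6.06357408e+01, -3.42816532e+01,  1.19061319e-04,
        3.84337021e-03,  5.81263208e-06]), 'position': array([ 0.19873182, -0.59210204,  0.2098526 ]), 'orientation': array([ 9.86923535e-01,  1.61188010e-01, -7.81456779e-05, -5.95386858e-04]), 'wrist_force': array([ 0.4523715 , -0.6158381 ,  0.25033708]), 'ft_torque': array([-0.05208707,  0.03393953,  0.04949007]), 'grip_force': 0.0, 'gripper_width': 0.08539064362851147}
```

View pics/scene0.png

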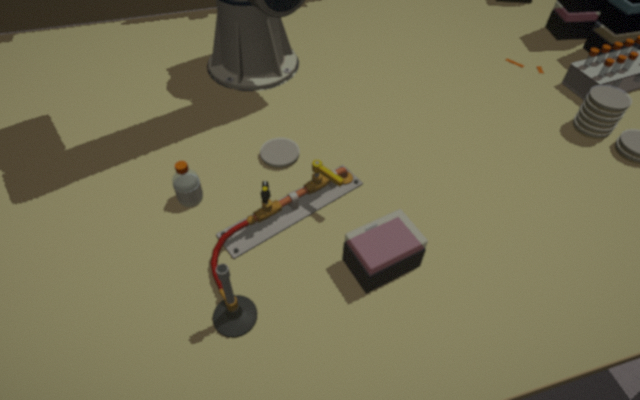

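View pics/top0.png

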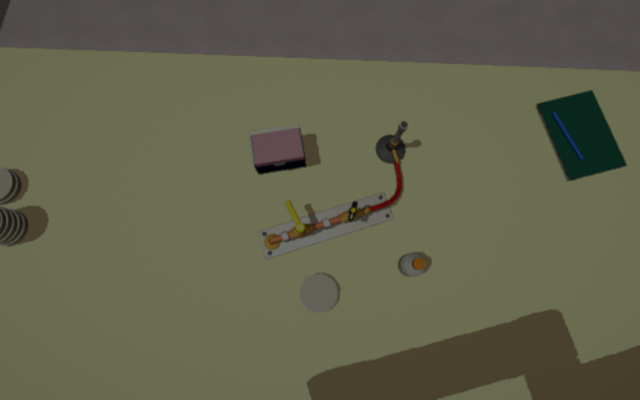

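The scene view shows the tap near (320,172), the thumbscrew near (265,190), the dish at (280,153), the bottle at (187,185) and the box at (385,250). In the top view the tap axis is near (301,229) with its handle up to (290,203), and the thumbscrew is near (353,210). I'll enlarge both for exact pixels.

Run:
```python
import cv2,numpy as np,pickle
d=pickle.load(open("cam0.pkl","rb"))
def crop(n,x,y,w,h,s):
    f=d[n]["frame"][y:y+h,x:x+w,::-1]
    f=np.clip(f.astype(float)*1.5,0,255).astype(np.uint8)
    f=cv2.resize(f,None,fx=s,fy=s,interpolation=cv2.INTER_CUBIC)
    for i in range(0,w,10): cv2.putText(f,str(x+i),(i*s,8),0,.3,(255,0,0),1);cv2.line(f,(i*s,9),(i*s,14),(255,0,0),1)
    for i in range(0,h,10): cv2.putText(f,str(y+i),(0,i*s+3),0,.3,(255,0,0),1)
    return f
a=crop("top",250,190,155,75,5);b=crop("scene",210,145,155,60,5)[:300]
im=np.vstack([a[:300],b[:300]])
cv2.imwrite("pics/c1.png",im[:600,:800]);print(im.shape)
```

```text
(600, 775, 3)
```

View pics/c1.png

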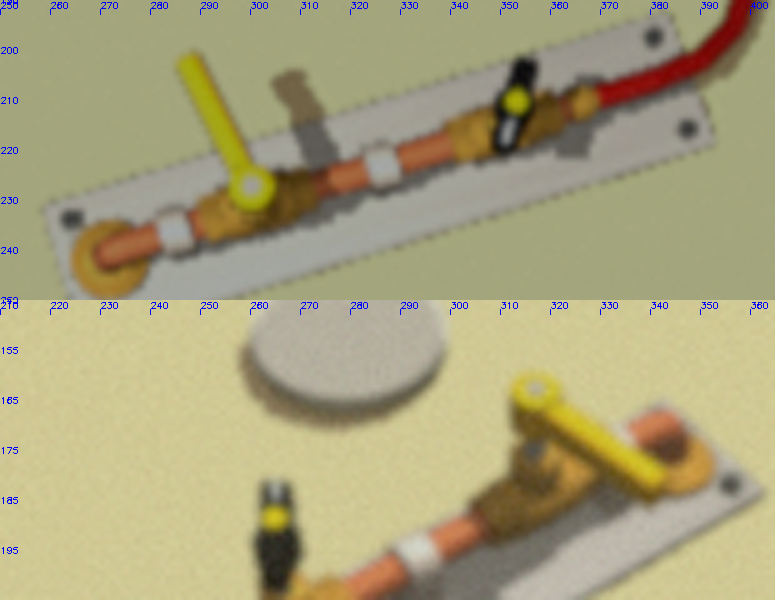

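The crops show the tap cap at top (300.0,226.8) and scene (316.6,162.4). The handle end is at top (287.4,201.6) and scene (340.3,181). The yellow dot is at top (353,210) and scene (264.5,188.3), with the white mark on the wing toward the robot. Next I'll triangulate these.

```bash
cat > h.py <<'E'
import numpy as np,cv2
from scipy.spatial.transform import Rotation as R
def ray(c,px):
    u=cv2.undistortPoints(np.array([[px]],float),c["intrinsics"],c["dist"])[0,0]
    V=c["view"];r=V[:3,:3].T@np.array([*u,1]);return -V[:3,:3].T@V[:3,3],r/np.linalg.norm(r)
def tri(rays):
    A=sum(np.eye(3)-np.outer(d,d) for o,d in rays);b=sum((np.eye(3)-np.outer(d,d))@o for o,d in rays)
    p=np.linalg.solve(A,b);return p,[np.linalg.norm(np.cross(p-o,d)) for o,d in rays]
def atz(c,px,z):
    o,d=ray(c,px);return o+d*(z-o[2])/d[2]
def quat(yaw):  # tool down, tool y (closing line) at angle yaw+90deg => tool x along yaw
    x=np.array([np.cos(yaw),np.sin(yaw),0]);z=np.array([0,0,-1.])
    return R.from_matrix(np.c_[x,np.cross(z,x),z]).as_quat()
E
python3 - <<'E'
from h import *
import pickle
from workcell import *
d=pickle.load(open("cam0.pkl","rb"));t,s=d["top"],d["scene"]
for n,a,b in(("tap",(300,226.8),(316.6,162.4)),("tip",(287.4,201.6),(340.3,181)),("dot",(353,210),(264.5,188.3))):
    p,e=tri([ray(t,a),ray(s,b)]);print(n,p.round(4),np.round(e,4))
ap=[atz(t,(300,226.8),.096),atz(s,(316.6,162.4),.096)];vp=[atz(t,(353,210),.102),atz(s,(264.5,188.3),.102)]
tp=[atz(t,(287.4,201.6),.096),atz(s,(340.3,181),.096)]
print(ap,vp,tp)
a,v,h=[np.mean(x,0) for x in(ap,vp,tp)]
dy=(a-v)[:2];print("sep",np.linalg.norm(dy));yaw=np.arctan2(dy[1],dy[0])-np.pi/2
print("yaw",yaw,"tapang",np.arctan2(*(h-a)[1::-1])-yaw,"len",np.linalg.norm(h-a))
# plate edge (far long edge corners) and box, wing ends
for n,(p,q) in {"edge":((258.0,231.2),(383.2,192)),"wing":((354.8,202.2),(350.6,219.8))}.items():
    z=.006 if n=="edge" else .102
    P,Q=atz(t,p,z),atz(t,q,z);print(n,P.round(4),Q.round(4),np.arctan2(*(Q-P)[1::-1]),np.linalg.norm(P-Q))
print("box",atz(t,(278,147),.084),"dish",atz(t,(320,293),.016),"bottle",atz(t,(419,265),.1),"burner",atz(t,(391,149),.01))
W=vision.read_camera("wrist")
print(W["intrinsics"].tolist(), W["dist"])
for y0 in np.arange(-4,4)*np.pi/4:
    q=kinematics.solve_ik([*v[:2],.15],quat(yaw+y0));print(round(y0,2),None if q is None else np.round(q,2))
E
```

```text
tap [0.5211 0.0297 0.0982] [0.0001 0.0001]
tip [0.5762 0.0605 0.0928] [0.0006 0.0006]
dot [ 0.5623 -0.0827  0.1024] [0. 0.]
[array([0.52148074, 0.02997167, 0.096     ]), array([0.51899461, 0.0302446 , 0.096     ])] [array([ 0.56240905, -0.08279913,  0.102     ]), array([ 0.56202782, -0.08265549,  0.102     ])] [array([0.57567666, 0.06072128, 0.096     ]), array([0.57884615, 0.05882071, 0.096     ])]
sep 0.12039195403831353
yaw 0.3561844843984985 tapang 0.1234800165693366 len 0.06427744954598168
edge [0.5183 0.1354 0.006 ] [ 0.6286 -0.1639  0.006 ] -1.217538553564433 0.3190065816448205
wing [ 0.5798 -0.0863  0.102 ] [ 0.5408 -0.0782  0.102 ] 2.9371708645164936 0.039846171916111894
box [0.70529361 0.09178092 0.084     ] dish [ 0.38229212 -0.01971597  0.016     ] bottle [ 0.45199748 -0.22402303  0.1       ] burner [ 0.73944176 -0.18205111  0.01      ]
[[311.1442919230933, 0.0, 320.3647260698564], [0.0, 311.1442919230933, 198.88143968636982], [0.0, 0.0, 1.0]] [-0.053702  0.        0.        0.        0.      ]
-3.14 [-0.15  0.33  1.81 -0.    1.   -2.08]
-2.36 [-0.15  0.33  1.81 -0.    1.   -2.86]
-1.57 [-0.15  0.33  1.81 -0.    1.    2.64]
-0.79 [-0.15  0.33  1.81 -0.    1.    1.85]
0.0 [-0.15  0.33  1.81 -0.    1.    1.07]
0.79 [-0.15  0.33  1.81 -0.    1.    0.28]
1.57 [-0.15  0.33  1.81 -0.    1.   -0.5 ]
2.36 [-0.15  0.33  1.81 -0.    1.   -1.29]
```

The points agree with the text: axis separation 120.4 mm against 120, heights 98 and 102 mm, handle length 64 mm, and plate-edge yaw 0.353 against 0.356. The tap is at about 0.14 rad and the screw at about 2.58 rad. I'll go above the tap handle and check with the wrist camera.

```bash
cat >> h.py <<'E'
YAW=.355
V=np.array([.5622,-.0827]); L=lambda a:np.array([np.cos(YAW+a),np.sin(YAW+a)])
A=V+.12*L(np.pi/2)
def proj(c,P):
    rv,_=cv2.Rodrigues(c["view"][:3,:3]);return cv2.projectPoints(np.array(P,float),rv,c["view"][:3,3],c["intrinsics"],c["dist"])[0][:,0]
def shot(vision,name,tap,scr,crop=None):
    c=vision.read_camera("wrist");f=c["frame"][:,:,::-1].copy()
    f=np.clip(f.astype(float)*1.4,0,255).astype(np.uint8)
    P=[[*A,.096],[*(A+.066*L(tap)),.096],[*V,.102],[*(V+.021*L(scr)),.102],[*(V-.021*L(scr)),.102]]
    px=proj(c,P);print(px.round(1).tolist())
    for p in px: cv2.drawMarker(f,tuple(int(round(x)) for x in p),(255,0,255),cv2.MARKER_CROSS,9,1)
    cv2.imwrite(name,f);return c
E
python3 - <<'E'
from h import *
from workcell import *
print(A)
g=A+.045*L(.14)
bot.reach([*g,.19],quat(YAW+.14))
hand.move_gripper(.05,40)
shot(vision,"pics/w1.png",.14,2.58)
o=get_obs();print(o["time_s"],o["joint_pos"].round(2),o["position"])
E
```

```text
[0.52048916 0.02981758]
[[319.9, 242.0], [319.9, 168.8], [452.1, 261.5], [435.4, 277.5], [469.3, 244.9]]
3.25 [ 0.09  0.28  1.79 -0.    1.07  1.16] [0.56010287 0.05113692 0.18998267]
```

View pics/w1.png

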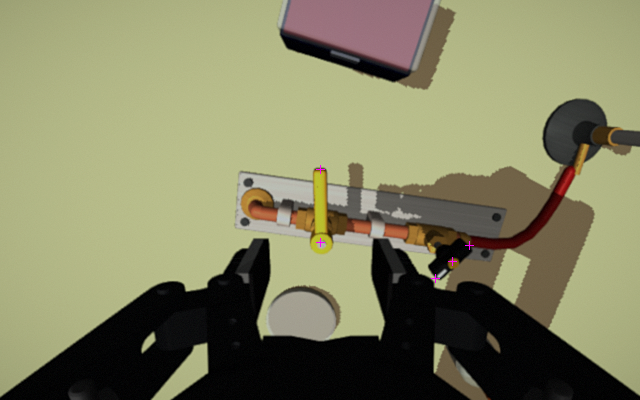

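The overlay falls on the tap cap (320,242), handle end (320,169) and dot (452,261), so the model is right to within a pixel or so. Now I'll set the tap.

Run:
```python
from h import *
from workcell import *
z=.087
g=A+.045*L(.14)
bot.servo_line([*g,z],quat(YAW+.14),.1)
hand.move_gripper(0.0,40);print("w",get_obs()["gripper_width"])
for a in np.linspace(.14,np.pi/4,6)[1:]:
    bot.servo_line([*(A+.045*L(a)),z],quat(YAW+a),.05)
    o=get_obs();print(round(a,2),o["wrist_force"].round(1),o["ft_torque"].round(2),o["time_s"],np.round(o["position"][:2]-A-.045*L(a),4))
bot.dwell(.2)
hand.move_gripper(.04)
bot.servo_line([*(A+.045*L(np.pi/4)),.19],None,.15)
shot(vision,"pics/w2.png",np.pi/4,2.58);print(get_obs()["time_s"])
```

```text
w -0.0002948425489159284
0.27 [ 0.4  0.4 -0.8] [-0.05  0.04  0.02] 5.2417 [-0.0001  0.0001]
0.4 [-0.4 -0.   0.6] [0.01 0.02 0.  ] 5.5167 [ 0.0001 -0.0001]
0.53 [-0.2 -0.4 -0.3] [ 0.01 -0.04 -0.  ] 5.7917 [ 0.0001 -0.0001]
0.66 [-0.1  0.4 -0. ] [ 0.04 -0.02 -0.02] 6.0667 [ 0.0002 -0.0001]
0.79 [ 0.1  0.  -0.8] [ 0.05 -0.03  0.03] 6.3417 [ 0.0002 -0.0001]
[[321.7, 242.1], [321.8, 168.7], [410.2, 326.3], [388.6, 330.6], [431.9, 321.9]]
7.8917
```

View pics/w2.png

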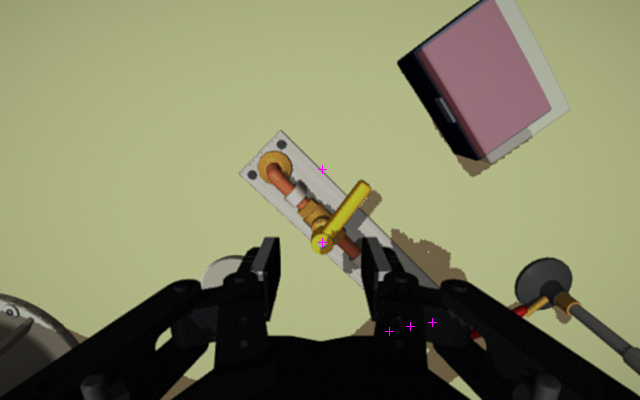

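The picture shows the handle still at its old angle, tip (363,185), and not on the cross at (322,169). The gripper closed to 0, so the fingers missed the handle. I'll check the finger geometry against the camera while lowered, without closing.

Run:
```python
from h import *
from workcell import *
a=.14
def tips(c):
    o=get_obs();M=R.from_quat(o["orientation"]).as_matrix();w=o["gripper_width"]/2
    return proj(c,[o["position"]+M@np.array(v) for v in([0,w,bot.tcp_to_tips],[0,-w,bot.tcp_to_tips],[0,0,0])]).round(1).tolist()
c=vision.read_camera("wrist");print(tips(c),bot.tcp_to_tips)
bot.reach([*(A+.045*L(a)),.19],quat(YAW+a))
bot.servo_line([*(A+.045*L(a)),.087],None,.12)
o=get_obs();print(o["position"],o["gripper_width"],o["time_s"],L(a)*.045+A)
c=shot(vision,"pics/w3.png",a,2.58);print(tips(c))
s=vision.read_camera("scene");f=s["frame"][110:230,200:400,::-1]
f=cv2.resize(np.clip(f*1.4,0,255).astype(np.uint8),None,fx=3,fy=3,interpolation=cv2.INTER_CUBIC)
w=cv2.imread("pics/w3.png")[130:330,120:520]
im=np.zeros((560,600,3),np.uint8);im[:360]=f;im[360:,:400]=w
cv2.imwrite("pics/w3b.png",im)
```

```text
[[353.8, 224.4], [288.7, 224.4], [321.3, 234.9]] 0.017
[0.56064111 0.05129348 0.08764105] 0.03993322501090059 9.5833 [0.56008775 0.051194  ]
[[319.5, 313.3], [319.5, 204.0], [520.1, 340.8], [493.4, 363.3], [547.6, 317.1]]
[[352.5, 224.3], [287.5, 224.2], [320.0, 234.7]]
```

View pics/w3b.png

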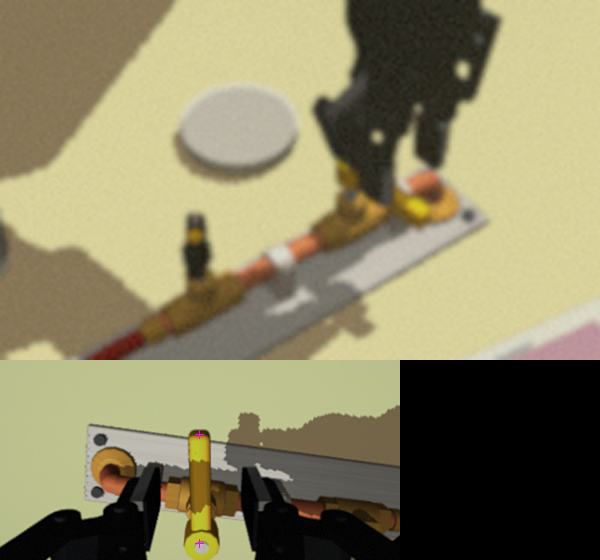

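The fingers straddle the handle correctly here, at the tap's middle. I'll close in stages and watch width and force.

Run:
```python
from h import *
from workcell import *
for w in(.02,.014,.008,.0):
    hand.move_gripper(w,40);o=get_obs();print(w,o["gripper_width"],o["grip_force"],o["wrist_force"].round(1),o["position"].round(4),o["time_s"])
    if o["grip_force"]>10: break
c=shot(vision,"pics/w4.png",.14,2.58)
im=cv2.imread("pics/w4.png")[130:380,120:520];cv2.imwrite("pics/w4b.png",cv2.resize(im,None,fx=2,fy=2))
```

```text
0.02 0.020162857214657767 0.0 [-0.4  0.4 -0.3] [0.5602 0.0512 0.0872] 10.0167
0.014 0.01397542723245384 0.0 [ 0.1 -0.6  0.3] [0.5601 0.0512 0.087 ] 10.25
0.008 0.00792455513959018 0.0 [-0.7  0.  -0.4] [0.5601 0.0512 0.087 ] 10.4833
0.0 4.670272624621762e-05 0.0 [-0.7  0.1  0.3] [0.5601 0.0512 0.087 ] 10.7333
[[319.8, 313.2], [319.8, 203.4], [521.2, 340.8], [494.4, 363.4], [548.9, 317.0]]
```

View pics/w4b.png

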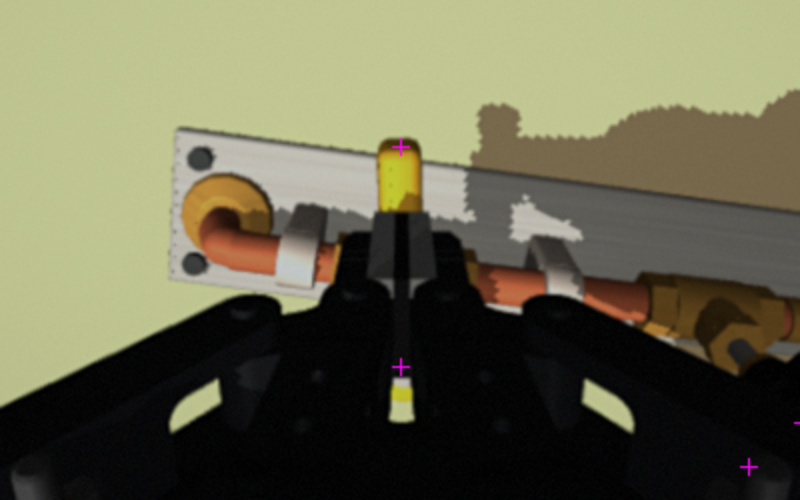

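The closed fingertips, around crop (400,212), sit above the handle and not around it, so the real tips must be higher than the stated 17 mm ahead of the TCP. I'll measure that from the pictures I already have, plus a scene view.

Run:
```python
from h import *
from workcell import *
from scipy.optimize import least_squares
o=get_obs();M=R.from_quat(o["orientation"]).as_matrix();p=o["position"]
c=vision.read_camera("wrist");T=np.eye(4);T[:3,:3]=M;T[:3,3]=p
print("cam in tool:\n",(np.linalg.inv(c["view"]@T)).round(4))
P=lambda v:proj(c,[p+M@np.array(v)])[0]
for w,l,r in((.05,(269,238),(372,238)),(.04,(280,238),(362,238))):
    s=least_squares(lambda q:np.r_[P([q[0],w/2,q[1]])-r,P([q[0],-w/2,q[1]])-l],[0,0]);print(w,s.x,s.cost)
# closed: tips front edge row
for z in(.017,.01,0,-.01,-.02):print(z,P([.011,0,z]))
s=vision.read_camera("scene");t=vision.read_camera("top")
for n,k in(("scene",s),("top",t)):
    for z in(.017,0,-.02): print(n,z,proj(k,[p+M@np.array([0,0,z])])[0].round(1))
f=[cv2.resize(np.clip(k["frame"][y:y+75,x:x+100,::-1]*1.6,0,255).astype(np.uint8),None,fx=4,fy=4,interpolation=cv2.INTER_CUBIC) for k,x,y in((s,280,120),(t,250,170))]
cv2.imwrite("pics/s5.png",np.hstack(f));print(o["time_s"])
```

```text
cam in tool:
 [[ 4.000e-04 -9.639e-01 -2.664e-01  6.610e-02]
 [ 1.000e+00  3.000e-04  4.000e-04  3.000e-04]
 [-3.000e-04 -2.664e-01  9.639e-01 -1.632e-01]
 [ 0.000e+00  0.000e+00  0.000e+00  1.000e+00]]
0.05 [ 0.00760925 -0.02302375] 0.6101835620706356
0.04 [ 0.00728812 -0.02222663] 1.6335086787273276
0.017 [319.83076421 207.23882176]
0.01 [319.81445475 210.74353058]
0 [319.78895425 216.22619275]
-0.01 [319.7604554  222.35772224]
-0.02 [319.72840071 229.25962504]
scene 0.017 [332.9 184. ]
scene 0 [333.2 178.1]
scene -0.02 [333.6 170.9]
top 0.017 [292.1 210.9]
top 0 [291.6 209.5]
top -0.02 [290.9 207.9]
10.7833
```

View pics/s5.png

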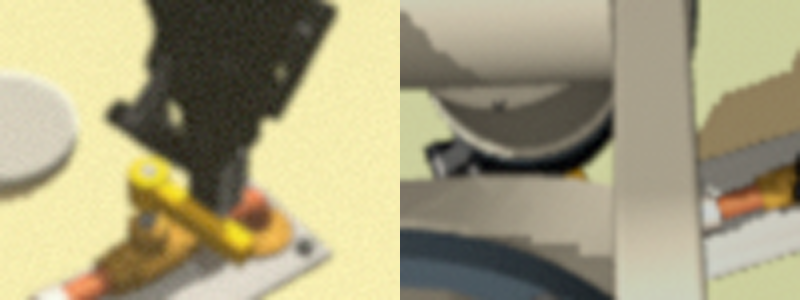

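The scene crop shows the closed tips resting just over the handle, at about pixel (333,171). That puts them about 20 mm behind the TCP where the text says 17 mm ahead. The wrist-camera finger geometry gives -22 mm and agrees. The tool offset is therefore about 37 mm off, so I'll go correspondingly lower with a force check.

Run:
```python
from h import *
from workcell import *
hand.move_gripper(.04,40)
p=A+.045*L(.14)
for z in(.07,.06,.053):
    bot.servo_line([*p,z],None,.06);o=get_obs();print(z,o["wrist_force"].round(1))
    if abs(o["wrist_force"][2])>6: break
hand.move_gripper(0,40);o=get_obs();print("w",o["gripper_width"],o["grip_force"],o["wrist_force"].round(1),o["ft_torque"].round(2),o["time_s"])
s=vision.read_camera("scene")
f=cv2.resize(np.clip(s["frame"][130:205,260:360,::-1]*1.6,0,255).astype(np.uint8),None,fx=5,fy=5,interpolation=cv2.INTER_CUBIC)
cv2.imwrite("pics/s6.png",f)
if o["gripper_width"]>.009:
  z=o["position"][2]
  for a in np.linspace(.14,np.pi/4,6)[1:]:
    bot.servo_line([*(A+.045*L(a)),z],quat(YAW+a),.05)
    o=get_obs();print(round(a,2),o["wrist_force"].round(1),o["ft_torque"].round(2),o["gripper_width"],o["time_s"])
```

```text
0.07 [ 0.3 -0.2  0.2]
0.06 [ 0.  -0.3  1.3]
0.053 [-0.6 -0.1 -0.3]
w 0.010970869566455448 42.051769495010376 [-0.3 -1.5  1.6] [-0.21 -0.04  0.15] 12.775
0.27 [ 0.7 -1.9  0.4] [-0.42 -0.2   0.26] 0.011108945426193867 13.1
0.4 [ 2.3 -3.9 -0.9] [-0.53 -0.21  0.26] 0.011002504587935237 13.375
0.53 [ 1.2 -4.3 -0.9] [-0.66 -0.26  0.28] 0.010948387258594344 13.65
0.66 [ 2.  -5.6 -1.6] [-0.82 -0.24  0.3 ] 0.011143684616109626 13.925
0.79 [ 1.4 -5.8 -0.1] [-0.97 -0.31  0.28] 0.011289506071171393 14.2
```

View pics/s6.png

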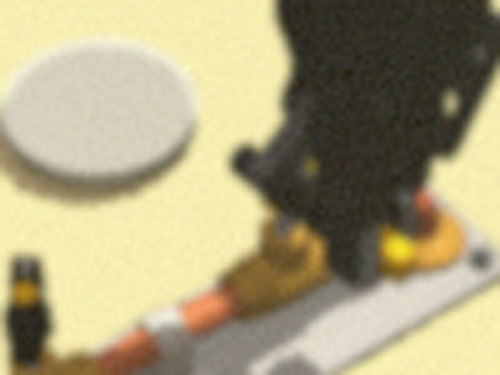

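The picture shows the fingers around the handle, with its yellow end at (400,245) in the crop, and the handle turned with them. I'll release, rise, and measure the tap angle by yellow segmentation.

```bash
cat >> h.py <<'E'
def tapang(c):
    hsv=cv2.cvtColor(c["frame"],cv2.COLOR_RGB2HSV)
    m=cv2.inRange(hsv,(25,200,90),(33,255,255));n,lab,st,ce=cv2.connectedComponentsWithStats(m)
    pa=proj(c,[[*A,.096]])[0];best=None
    for i in range(1,n):
        if st[i,4]>150:
            ys,xs=np.nonzero(lab==i);d=np.hypot(xs-pa[0],ys-pa[1])
            if d.min()<12:
                W=np.array([atz(c,(x,y),.096)[:2]-A for x,y in zip(xs,ys)]);r=np.hypot(*W.T)
                k=(r>.025)&(r<.062);b=W[k].mean(0);best=(np.arctan2(b[1],b[0])-YAW,r.max(),k.sum())
    return best
E
python3 - <<'E'
from h import *
from workcell import *
a=np.pi/4
bot.dwell(.2);hand.move_gripper(.04)
bot.servo_line([*(A+.045*L(a)),.16],None,.15)
c=shot(vision,"pics/w7.png",a,2.58);print(tapang(c),get_obs()["time_s"])
E
```

```text
[[321.8, 257.1], [322.0, 175.7], [419.6, 348.7], [395.7, 353.4], [443.5, 343.9]]
None 15.7
```

View pics/w7.png

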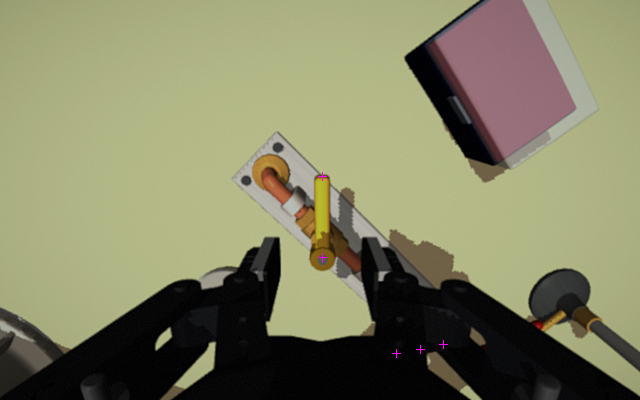

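The handle lies along the crosses, cap (322,257) to end (322,176), within about 1 px of the 45° line, so the tap is set. That was my tenth picture, so the rest is checked by numbers. Now the thumbscrew: grip it and turn it clockwise to the seat.

Run:
```python
from h import *
from workcell import *
a=2.58
bot.reach([*V,.15],quat(YAW+a));print(get_obs()["joint_pos"].round(2))
bot.servo_line([*V,.075],None,.15);print(get_obs()["wrist_force"].round(1))
bot.servo_line([*V,.058],None,.06);o0=get_obs();print(o0["wrist_force"].round(1))
hand.move_gripper(0,60);o=get_obs();print("w",o["gripper_width"],o["grip_force"],o["wrist_force"].round(1),o["ft_torque"].round(2),o["time_s"])
if o["gripper_width"]>.009:
    q=o0["joint_pos"].copy();q5=q[5]
    for a in (2.3,2.0,1.6,1.2,.8,.5,.3,.2):
        q[5]=q5+2.58-a;bot.goto_joints(q);o=get_obs()
        print(a,o["wrist_force"].round(1),o["ft_torque"].round(2),round(o["gripper_width"],4),round(o["joint_efforts"][5],3),o["joint_pos"][5].round(3),o["time_s"])
    np.save("q.npy",np.r_[q,q5])
```

```text
[-0.15  0.33  1.81  0.    1.   -1.51]
[ 0.4  0.4 -0.1]
[ 0.7 -0.6  0.1]
w 0.016341311493246767 58.52923393249512 [-2.  -3.3  4.1] [-0.58  0.33  0.01] 18.925
2.3 [-2.1 -3.6  7.5] [-0.59  0.39 -0.06] 0.0159 0.233 -1.232 19.3
2.0 [-2.1 -3.7  6.5] [-0.6   0.38 -0.12] 0.016 0.212 -0.932 19.6917
1.6 [-1.7 -3.2  6.7] [-0.49  0.3  -0.09] 0.0159 0.139 -0.532 20.1583
1.2 [-1.2 -3.4  6.9] [-0.52  0.3  -0.1 ] 0.0161 0.139 -0.132 20.625
0.8 [-1.2 -3.4  6.2] [-0.55  0.2  -0.08] 0.016 0.139 0.268 21.0917
0.5 [-0.4 -3.3  6.3] [-0.64  0.23 -0.02] 0.0161 0.213 0.568 21.4833
0.3 [-1.3 -4.1  5.8] [-0.61  0.14 -0.04] 0.0161 0.335 0.768 21.7917
0.2 [-1.4 -3.7  7.1] [-0.59  0.18 -0.05] 0.0162 0.295 0.868 22.0417
```

The width is 16 mm where the wings should give about 12, and the force is 7 N upward. The pads may be on the hub or the wings may be misaligned. I'll release, rise, and read the wing angle numerically from a rectified patch.

```bash
cat >> h.py <<'E'
def patch(c,ctr,z,half=.03,n=40):
    g=np.linspace(half,-half,n)
    # rows: line +x up; cols: line +y left
    P=[[*(ctr+u*L(0)+v*L(np.pi/2)),z] for u in g for v in g]
    m=proj(c,P).astype(np.float32).reshape(n,n,2)
    return cv2.remap(c["frame"],m[...,0],m[...,1],cv2.INTER_LINEAR)
def asc(p):
    h=cv2.cvtColor(p,cv2.COLOR_RGB2HSV).astype(int)
    for r in h: print("".join("#" if v<45 else "Y" if s>170 and 24<=hh<=36 and v>60 else "W" if s<40 and v>90 else "o" if s>130 else "." for hh,s,v in r))
E
python3 - <<'E'
from h import *
from workcell import *
hand.move_gripper(.04);o=get_obs();print(o["wrist_force"].round(1))
bot.servo_line([*V,.13],None,.15)
c=vision.read_camera("wrist");cv2.imwrite("pics/w8.png",c["frame"][:,:,::-1])
print(proj(c,[[*V,.102]]),get_obs()["time_s"])
asc(patch(c,V,.102))
E
```

```text
[ 0.2 -0.4  0.4]
[[320.50510977 218.22987493]] 23.0833
WWWWWWWWWWWWWWWWWWWWWWWWWWWWWWW.......WW
WWWWWWWWWWWWWWWWWWWWWWWWWWWWWW........WW
WWWWWWWWWWWW.WW.......................WW
..WWWWWWWWW............................W
......####oooooooooooooooo#####.........
......oooooooooo#####oooooooooo.........
ooooooooooooooo#######oooooooooo.#ooooo.
ooooooooooooooo#######oooooooooooooooooo
ooooooooooooooo###..###ooooooooooooooooo
ooooooooooooooo###WW###ooooooooooooooooo
ooooooooooooooo###WW###ooooooooooooooooo
oooooooooooooooo##WW.##ooooooooooooooooo
oooooooooooooooo##WW.##ooooooooooooooooo
.....ooooooooooo##.WW###oooooooo..ooooo.
WWWWW.ooooooooo###.WW####oooooo.W.......
WWWWW......oooo##########o......W.......
WWWWWWWWWWWWWW.##########.WWWWWWWW......
WWWWWWWWWWWWWW.####oYY####WWWWWWWWWW....
WWWWWWWWWWWWWW.###YoYYo##.WWWWWWWWWWW...
WWWWWWWWWWWWWWW###oooooo#.WWWWWWWWWWWW..
WWWWWWWWWWWWWWW##ooooooo#WWWWWWWWWWWWWW.
................#ooooooo................
.................#oooooo................
..................ooooo##...............
..................#######...............
..................#######..............#
..................#######...............
..................#######...............
..................#######...............
..................########..............
...................#######..............
...................#######..............
..##...............######...............
####....................................
#####...................................
#####...................................
#####...................................
#####...................................
#####...................................
######..................................
```

The patch shows the white wing pointing nearly to the line's +x. The wing ends slope about 4/25, so the angle is about 0.17 rad and the screw followed the gripper. The 16 mm was the wider hub, so I'll regrip 8 mm higher on the wings and go to the seat while watching torque.

Run:
```python
from h import *
from workcell import *
a=.18
bot.servo_line([*V,.066],quat(YAW+a),.1)
o=get_obs();q=o["joint_pos"].copy();b=o["ft_torque"][2]
hand.move_gripper(0,60);o=get_obs();print("w",o["gripper_width"],o["grip_force"],o["wrist_force"].round(1),o["ft_torque"].round(2),b,o["time_s"],q[5])
if .009<o["gripper_width"]<.0145:
    q0=q[5];np.save("q.npy",np.r_[q,q0+a])
    for a1 in np.arange(.14,-.2,-.04):
        q[5]=q0+a-a1;bot.goto_joints(q);o=get_obs()
        print(round(a1,2),o["wrist_force"].round(1),o["ft_torque"].round(3),round(o["gripper_width"],4),round(o["joint_efforts"][5],3),round(o["joint_pos"][5]-q0-a,3),o["time_s"])
        if abs(o["ft_torque"][2]-b)>.6: break
```

```text
w 0.014592431580693305 58.53972136974335 [-0.4 -1.9  6.4] [-0.28  0.13  0.02] 0.018352260616713453 24.25 0.8870655551031063
```

The width is still 14.6 mm with an upward push, so the tips are still on the hub's flank. I'll go 7 mm higher.

Run:
```python
from h import *
from workcell import *
a=.18
hand.move_gripper(.03)
for z in(.073,.078):
    bot.servo_line([*V,z],quat(YAW+a),.05)
    o=get_obs();q=o["joint_pos"].copy();b=o["ft_torque"][2]
    hand.move_gripper(0,60);o=get_obs();print(z,"w",o["gripper_width"],o["grip_force"],o["wrist_force"].round(1),o["ft_torque"].round(2),b,o["time_s"],q[5])
    if o["gripper_width"]<.0135: break
    hand.move_gripper(.03)
```

```text
0.073 w 0.009733140364189133 59.627081751823425 [-0.3 -3.4  3.8] [-0.58  0.01  0.04] 0.0022227322919043326 25.1417 0.8870841892322983
```

Now it is on the wings. I'll continue to the seat.

Run:
```python
from h import *
from workcell import *
a=.18;o=get_obs();q=o["joint_pos"].copy();q0=.8871;b=.01;np.save("q.npy",np.r_[q,q0+a])
for a1 in np.arange(.14,-.2,-.04):
    q[5]=q0+a-a1;bot.goto_joints(q);o=get_obs()
    print(round(a1,2),o["wrist_force"].round(1),o["ft_torque"].round(3),round(o["gripper_width"],4),round(o["joint_efforts"][5],3),round(o["joint_pos"][5]-q0-a,3),round(o["time_s"],2))
    if abs(o["ft_torque"][2]-b)>.5: break
```

```text
0.14 [-1.  -2.2  2.5] [-0.364  0.036 -0.041] 0.01 0.145 -0.141 25.39
0.1 [-0.3 -2.4  2.3] [-0.331  0.076 -0.085] 0.01 0.135 -0.102 25.64
0.06 [ 0.1 -3.5  3.1] [-0.407  0.076 -0.05 ] 0.0095 0.135 -0.062 25.89
0.02 [-0.5 -2.7  3.2] [-0.382 -0.002 -0.06 ] 0.0098 0.134 -0.022 26.14
-0.02 [-0.4 -1.2  3.4] [-0.429  0.058  0.415] 0.0099 0.637 0.018 26.39
-0.06 [-0.3 -1.8  2.8] [-0.385  0.025  1.069] 0.0099 1.274 0.057 26.64
```

There is a clear stop: torque rises from friction level to 1.07 N m, with onset at a tool angle of about 0.01 rad, as the model predicts. Now I'll back off a quarter turn, holding the grip.

Run:
```python
from h import *
from workcell import *
r=np.load("q.npy");q=r[:6];qz=r[6]
for a1 in(.0,.5,1.0,1.4,1.585):
    q[5]=qz-a1;bot.goto_joints(q);o=get_obs()
    print(a1,o["wrist_force"].round(1),o["ft_torque"].round(2),round(o["gripper_width"],4),round(o["joint_efforts"][5],3),round(o["joint_pos"][5]-qz,3),round(o["time_s"],2))
bot.dwell(.3)
o=get_obs();print(o["joint_pos"][5]-qz,o["grip_force"],o["gripper_width"],o["wrist_force"].round(1),o["position"].round(4))
for n in("wrist","scene","top"):
    c=vision.read_camera(n);cv2.imwrite(f"pics/f_{n}.png",c["frame"][:,:,::-1])
    if n=="wrist": print("screw");asc(patch(c,V,.102,.03,34))
    if n=="scene": print("tap");asc(patch(c,A,.096,.075,40))
```

```text
0.0 [ 0.6 -3.2  1.9] [-0.44  0.07  0.13] 0.0097 -0.221 0.001 26.89
0.5 [-0.6 -3.6  3.4] [-0.47  0.05  0.05] 0.0099 -0.197 -0.496 27.44
1.0 [-0.5 -2.8  3.3] [-0.51  0.13  0.05] 0.0099 -0.179 -0.995 27.99
1.4 [-1.2 -2.4  3.9] [-0.52  0.16  0.08] 0.0093 -0.276 -1.394 28.46
1.585 [-1.1 -2.8  4.3] [-0.52  0.18  0.07] 0.0097 -0.554 -1.578 28.76
-1.5829123079955871 60.22766411304474 0.009931701127543621 [-0.8 -2.8  4.6] [ 0.5625 -0.0832  0.0733]
screw
.........................#########
........................##########
........................##########
......................############
.....................#############
....................##############
.................#################
WWWWWWWWWWWWWW####################
WWWWWWWWWWWWW#####################
WWWWWWWWWWWWW#####################
WWWWWWWWWWWWW#####################
WWWWWWWWWWW..#####################
WWWWWWWWWW.#########...###########
oooooooooo########################
ooooo#oooo###################.....
oooo############YYo###############
ooo############YYYYY##############
ooo####WWWWWW##YYYYYY########ooooo
ooo####......##YYYYYo
[... 1482 characters left out ...]
#.#
........................................
......................................WW
......................................WW
........................................
........................................
.............................W.W........
..........................WWWWWWWWW.....
........................WWWWWWWWWWWWW...
.......................WWWWWWWWWWWWWW..#
......................WWWWWWWWWWWWW....#
......................WWWWWWWWWWWW.#...#
.....................WWWWWWWWWWWWW.##.##
.....................WWWWWWWWWWWW.######
....................WWWWWWWWWWWWW.######
....................WWWWWWWWWWWWW#######
....................WWWWWWWWWWWW.#######
....................WWWWWWWWWWWW########
```

The white mark points exactly along the line's +y, so the screw is a quarter turn open. The tap handle lies on the diagonal, and the grip is firm at 60 N.

```bash
python3 -c "
from workcell import *
print(hand_in())"
```

```text
the job is handed in; nothing more can be done
None
```

The job is handed in with the tap at 45°, the needle valve seated and backed off a quarter turn, and the thumbscrew still gripped at about 29 s; the box, dish and bottle were never touched as far as forces showed, but I did not re-measure their positions.

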